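Pack the freshly marked gauges in their foam cases

ROBOT

A 7-joint arm with a two-finger parallel gripper is mounted at the origin on the work surface. World frame = base frame: x ahead of the robot, y to its left, z up, the work surface at z = 0. Lengths are in mm, angles in rad, forces in N, time in s.
With the tool pointing down it reaches from about 400 to 875 mm from the base axis. Payload 4.4 kg.
Tool frame: the origin (TCP) lies midway between the tips of the shut fingers; the grasp point (between the pads) lies 19 mm behind it; z points along the fingers, y is the line along which they close (so a half turn about z gives the same grasp; the last joint's range is limited). The gripper opens to 85 mm and grips with 20 to 120 N. Pads are 22 mm wide; open, the fingers measure 114 mm over their backs; the gripper's body (76 mm by 85 mm) begins 54 mm behind the grasp point. The pads swing forward as they close: fully open they stand 13 mm farther back than shut.
Start: joints at [1.145, 0.628, 0.038, 1.517, -0.027, 0.996, -0.02], TCP at [228.885, -608.383, 231.313] pointing down, gripper open.
Joint ranges: [-3.06, 3.06], [-0.37, 2.12], [-1.25, 1.32], [0.18, 2.47], [-1.1, 4.24], [0.23, 1.98], [-2.94, 2.94]. Speed limits (rad/s): [2.57, 2.57, 3.14, 3.14, 3.14, 3.14, 3.14].

INTERFACE

Orientations are given as [roll, pitch, yaw] about the fixed x, y, z axes, in that order (R = Rz(yaw) Ry(pitch) Rx(roll)).
In Python, from cell import readout, optics, order gives the robot as it stands.
- The arm moves only by the shell command python3 -m jog 'ROWS'. ROWS is a JSON object of lists of equal length, an entry for each row: "claw": the opening, from 0 (shut) to 1 (fully open); "xyz": the shift along the tool's x, y, z each as a share of 0.1 m, from -1 to 1, a list of three; "twist": the turn, a rotation vector about the tool's x, y, z each as a share of 180 degrees, from -1 to 1, a list of three. A call has 1 to 12 rows; each row shifts and turns the commanded pose from where the row before left it, along the tool's axes as they then stand; what a row does not reach is not made up. A row lasts 1/8 s, in which the tool goes at most 62.5 mm and 10.7 degrees, less where a joint would pass 70% of its speed; a pose out of reach is approached as far as the arm can. A call with a number of a shift or a turn outside -1 to 1 is refused whole. A call with a gripper value outside its range is refused whole. The fingers move at their own pace and stop on an object; the grip force is fixed at half the most. Time passes only in rows, so rows that do not move let the fingers close. It gives the time, the measured TCP pose, the force, the opening and the grip force at its end, in the units of the state.
- readout.read_state(): the state, without advancing time (a new reading comes with each control period).
- optics.get_image(name): name is "side" or "top"; returns a dict with "color" (384x512x3 uint8, red, green, blue), "fovy" (degrees; the focal length in pixels is half the picture's height over the tangent of half this angle, whatever the lens; pixels are square), "cx", "cy" (the principal point, pixels), "k1" (the pictures are not rectified: a ray, as slopes to the right and down, at radius r is drawn at 1 + k1 r^2 times it, then the intrinsics apply), "view" (4x4, takes a point from world to camera coordinates). Camera axes: x right, y up, looking along -z (the intrinsics and any distortion apply to the point x, -y, -z); pixel columns grow to the right and rows downward; lengths in mm; the calibration is good to about 2 mm. A picture is of the moment at which its call begins. There is no depth.
- order.finish_job(): hands the job in; it is judged then, once.
Trained networks look in the newest picture that a camera, given by its name, has taken for a name from the list of things; names that differ only in an ending like _2 or _b are one class to them, and where a whole thing is asked for, a point or a joint stands for the part that bears it (a point fixed in the world has none). Each returns a list of dicts, best first, with "score" (0 to 1); they miss things now and then, are a little off and sometimes report something else, mostly with a low value. They report only what shows in the picture. A call takes as long as a camera call. They do not tell look-alikes from the thing itself.
- optics.boxes_of(camera, label): "rect" ([left, top, width, height] in pixels, round what is visible of it).
The state is a dict: "clock": time; "qpos": joint angles; "qd": joint speeds; "tau": joint torques, N m; "eef_pos": TCP position; "tool_rot": TCP orientation; "force": force on the tool from outside, world axes, zero at the start; "torque": the same for the moment, N m; "width": finger opening in mm; "gripper_force": force on a finger pad.
Only numpy, scipy, OpenCV 4.12 (cv2) and the standard library are available. Lean on these libraries where they do the work, as an engineer would, in place of code of your own. Each camera call takes 0.05 s, during which the arm holds its last target. There are 200 camera calls.

TASK

Pack the four laser-marked steel gauges, each in the open foam case cut for its shape and size: lay the large ring, the small ring and the C-shaped snap gauge flat on the floor of their cutouts, and press the double-ended plug gauge fully home between the soft lips of its slot. They are precision parts, so set them down instead of dropping or throwing them, and leave the caliper and the stack of black notched plates where they are.

Things in the scene. Friction and masses are not known exactly. Their poses are not given: they have to be found in the camera images.
- ring_large: Large ring gauge, loose, lying flat: plain steel ring with a knurled band, outer diameter 60 mm, bore 30 mm, 22 mm tall, about 0.36 kg. Origin at the centre of its underside, z up. Grip it across the outside from above.
- ring_small: Small ring gauge, loose, lying flat: plain steel ring, outer diameter 42 mm, bore 16 mm, 18 mm tall, about 0.15 kg. Origin at the centre of its underside, z up.
- plug_gauge: Double-ended plug gauge, loose, lying on its side: dark octagonal handle 54 mm long, 22 mm across flats; bright round ends of 14 mm diameter, 29 mm long at +x and 24 mm at -x, each 2 mm beyond the handle; 111 mm over all, about 0.2 kg. Origin on its axis at the middle of the handle, 11 mm above the bench; x along the gauge. Grip across the handle.
- snap_gauge: C-shaped snap gauge, loose, flat: dark steel, outline 74 (x) by 66 (y) mm, 16 mm thick, about 0.28 kg. Origin: centre of the outline, on the underside. Back bar along y, 24 mm wide, its middle at x = -25 mm; two arms 15 mm wide run from it to +x, a mouth 36 mm wide between; anvils stand 5 mm into the mouth at x = 21 to 31 mm. Grip across the bar (along x), one finger in the mouth.
- case_large: Fixed open case, 150 (x) by 110 (y) by 32 mm tall, grey shell filled flush with dark foam; all four cases are alike outside. This one: one round cutout of 70 mm diameter, 12 mm deep, 4 mm bevelled edge, pale floor, for the large ring. Origin at the centre of case and cutout, on the underside.
- case_small: Fixed open foam case, same outside. A single round cutout of 52 mm diameter, 9 mm deep with a 4 mm bevelled edge and a pale floor, for the small ring. Origin at the centre of the case and of the cutout, on the underside.
- case_plug: Fixed foam case, same outside. Slot 126 mm long along x, 19 mm deep, finger notch 44 (x) by 100 (y) mm across its middle (open fingers to 60 mm at most there). At 33 to 61 mm from centre, sprung foam lips, 12 mm apart, sloped open to 22 mm on top, hold the plug gauge 3 to 4 mm high; 5 to 12 N press it home, axis 24 mm above the underside, either way round. Origin: case centre, underside.
- case_snap: Fixed foam case, same outside. C-shaped cutout 84 (x) by 76 (y) mm, 8 mm deep, 3 mm bevel, pale floor; a foam tongue 16 mm wide (x = 17 to 42 mm) fits the gauge's mouth; a finger notch 40 mm wide runs from the -x edge to x = -66 mm. Gauge goes in with its x along the case's x (mouth on tongue), origins one above the other. Origin: centre of case and cutout, underside.
- caliper: Bystander, loose: digital caliper, 230 mm long, lying between the cases, black slider at one end, up to 11 mm tall. Origin under its middle. Leave it in place.
- plate_stack: Bystander, loose: stack of nine black notched steel plates, 104 by 40 by 54 mm, at the left of the work. Origin under its middle. Leave it in place.
Things that resemble listed ones, but are neither listed nor needed, are in the scene too. Leave any yellow look-alike of the ring_small alone.

How it is judged (in metres and radians):
At the end, for the whole second after the job is handed in: Each gauge lies released and still in its own case: within 10 mm of the cutout's centre, on its floor (rings and snap gauge within 4, 4 and 3 mm, level within 0.1 rad; plug gauge within 2 mm of fully home), the plug gauge in line with its slot within 0.15 rad, the snap gauge within 0.2 rad (horizontal distance between ring_large and case_large below 0.01 m and z of ring_large in the frame of case_large below 0.024 m and angle between each of ring_large, ring_small, snap_gauge's own z axis and vertical below 0.1 rad and horizontal distance between ring_small and case_small below 0.01 m and z of ring_small in the frame of case_small below 0.027 m and horizontal distance between plug_gauge and case_plug below 0.01 m and z of plug_gauge in the frame of case_plug below 0.026 m and angle between the x axis of plug_gauge and the x axis of case_plug, either way round below 0.15 rad and horizontal distance between snap_gauge and case_snap below 0.01 m and z of snap_gauge in the frame of case_snap below 0.027 m and angle between the x axis of snap_gauge and the x axis of case_snap, either way round below 0.2 rad and linear speed of each of ring_large, ring_small, plug_gauge, snap_gauge below 0.02 m/s); the robot touches nothing.
It fails at once if a gauge is dropped or thrown (it moves faster than 0.7 m/s while free of the fingers) ((linear speed of ring_large above 0.7 m/s and contact force between ring_large and the fingers below 0.05 N) or (linear speed of ring_small above 0.7 m/s and contact force between ring_small and the fingers below 0.05 N) or (linear speed of plug_gauge above 0.7 m/s and contact force between plug_gauge and the fingers below 0.05 N) or (linear speed of snap_gauge above 0.7 m/s and contact force between snap_gauge and the fingers below 0.05 N)).
It fails at once if the caliper is shifted more than 25 mm (distance of caliper from where it was at the start of the episode above 0.025 m).
It fails at once if the stack of plates is shifted more than 25 mm (distance of plate_stack from where it was at the start of the episode above 0.025 m).
It also fails if it takes over 106 s, if anything falls off the work surface, if the arm or the gripper's body presses on something with over 40 N, if the wrist force passes 120 N, or if a joint passes its speed limit or range.

## Working session

There is one attempt and no reset: what is moved stays moved. The work goes in short steps, Python scripts to look and compute and a shell command to move; the robot and the scene stay as the last step left them, time stands still between calls to the robot, and variables do not carry over. Pictures are saved under pics/ and viewed, at most 14 in all, crops included, and the job is handed in when it is done.

```bash
mkdir -p pics; ls; cat > h.py <<'E'
import numpy as np, cv2
from cell import readout, optics, order
def grab(n):
    return optics.get_image(n)
def K(im):
    f=im['color'].shape[0]/2/np.tan(np.radians(im['fovy'])/2)
    return np.array([[f,0,im['cx']],[0,f,im['cy']],[0,0,1.]]),np.array([im['k1'],0,0,0,0.])
def px2w(im,uv,z):
    k,d=K(im); s=cv2.undistortPointsIter(np.array(uv,float).reshape(-1,1,2),k,d,None,None,(3,100,1e-10)).reshape(-1,2)
    V=np.array(im['view']);R=V[:3,:3];c=-R.T@V[:3,3]
    r=np.c_[s[:,0],-s[:,1],-np.ones(len(s))]@R
    return c+r*((z-c[2])/r[:,2])[:,None]
def w2px(im,P):
    k,d=K(im);V=np.array(im['view']);p=np.atleast_2d(P)@V[:3,:3].T+V[:3,3]
    return cv2.projectPoints((p*[1,-1,-1]).reshape(-1,1,3),np.zeros(3),np.zeros(3),k,d)[0].reshape(-1,2)
E
python3 - <<'E'
from h import *
for n in('top','side'):
    im=grab(n);cv2.imwrite(f'pics/{n}0.png',cv2.resize(im['color'][...,::-1],(800,600),interpolation=cv2.INTER_CUBIC))
    V=np.array(im['view']);print(n,im['fovy'],im['k1'],(-V[:3,:3].T@V[:3,3]).round())
    for l in 'ring_large ring_small plug_gauge snap_gauge case_large case_small case_plug case_snap caliper plate_stack'.split():
        print(l,[(round(b['score'],2),np.round(b['rect']).tolist()) for b in optics.boxes_of(n,l)][:4])
print(readout.read_state())
E
```

```text
pics
top 48.806500913767174 -0.04758905121052151 [ 429.   93. 1189.]
ring_large [(0.66, [164.0, 215.0, 20.0, 28.0])]
ring_small [(0.65, [242.0, 207.0, 17.0, 15.0])]
plug_gauge [(0.6, [397.0, 200.0, 18.0, 43.0])]
snap_gauge [(0.64, [322.0, 192.0, 27.0, 28.0])]
case_large [(0.74, [394.0, 130.0, 49.0, 55.0])]
case_small [(0.93, [150.0, 133.0, 48.0, 59.0]), (0.19, [165.0, 218.0, 18.0, 23.0])]
case_plug [(0.87, [314.0, 112.0, 48.0, 60.0])]
case_snap [(0.82, [216.0, 125.0, 43.0, 58.0]), (0.41, [146.0, 133.0, 53.0, 60.0])]
caliper [(0.9, [280.0, 91.0, 15.0, 79.0])]
plate_stack [(0.56, [96.0, 180.0, 20.0, 37.0])]
side 46.56305511983164 -0.12947230433381135 [  352. -1072.   784.]
ring_large [(0.71, [201.0, 156.0, 17.0, 14.0]), (0.3, [273.0, 216.0, 63.0, 37.0])]
ring_small [(0.49, [196.0, 192.0, 16.0, 8.0])]
plug_gauge [(0.59, [217.0, 284.0, 39.0, 19.0])]
snap_gauge [(0.89, [230.0, 230.0, 28.0, 20.0])]
case_large [(0.38, [272.0, 214.0, 64.0, 37.0])]
case_small [(0.93, [242.0, 145.0, 40.0, 26.0]), (0.57, [273.0, 270.0, 76.0, 50.0])]
case_plug [(0.74, [274.0, 217.0, 62.0, 34.0]), (0.72, [241.0, 143.0, 41.0, 25.0])]
case_snap [(0.57, [253.0, 171.0, 50.0, 28.0])]
caliper [(0.95, [271.0, 200.0, 74.0, 17.0])]
plate_stack [(0.57, [215.0, 129.0, 30.0, 16.0])]
{'clock': 1.1, 'qpos': array([ 1.14519412,  0.62839226,  0.03848745,  1.51742099, -0.02701952,
        0.99633919, -0.01998836]), 'qd': array([-0.00141492,  0.00041659,  0.00052422,  0.00092315, -0.00094716,
       -0.00026924, -0.00039335]), 'tau': array([-3.79583980e-04, -5.63284779e+01,  1.22569442e+00, -1.93786544e+01,
        1.09960180e-02,  1.49421405e-03, -3.22293275e-06]), 'eef_pos': array([ 228.89091278, -608.3538416 ,  231.31147579]), 'tool_rot': array([-3.14154960e+00, -5.92789248e-05,  3.59787917e-01]), 'force': array([-0.41089541, -0.37778881,  0.52278757]), 'torque': array([-0.00436617, -0.00246839,  0.05951319]), 'gripper_force': 0.0, 'width': 85.23450485299907}
```

View pics/top0.png

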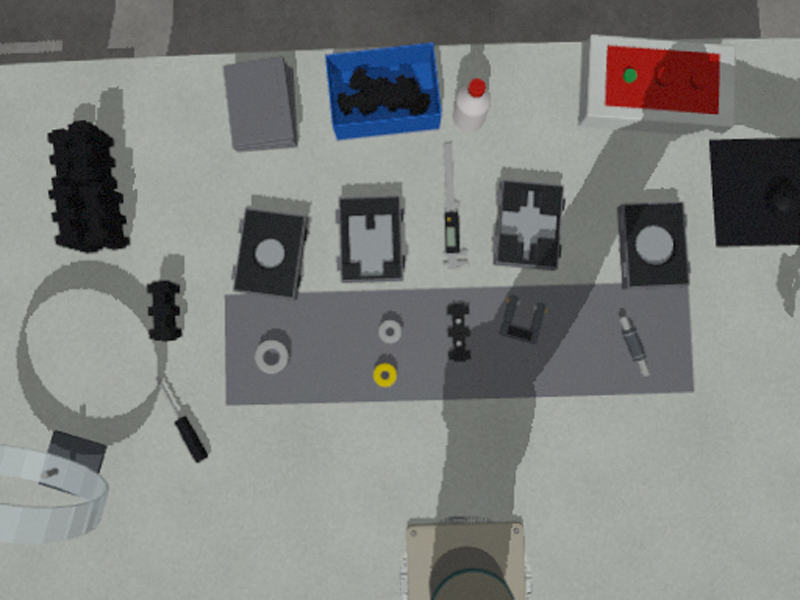

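View pics/side0.png

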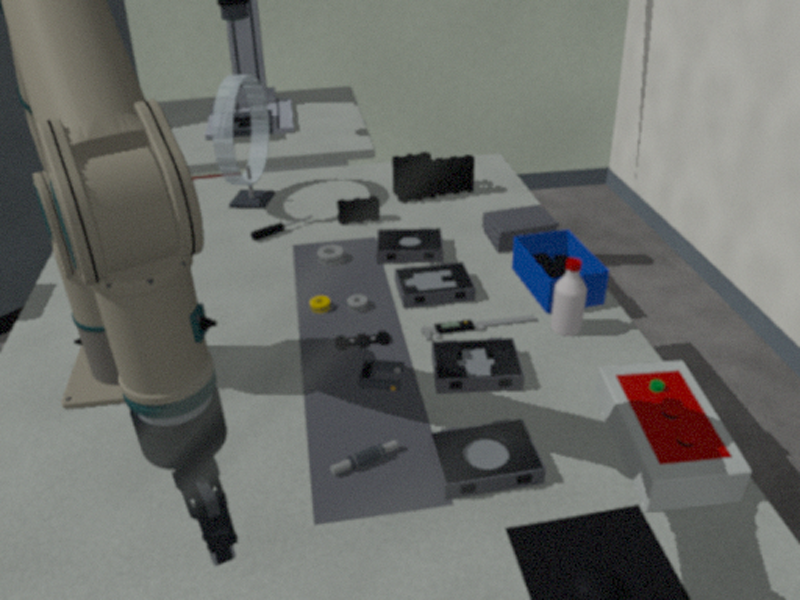

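```bash
cat >> h.py <<'E'
def tile(im,uv,n=66,s=3,polys=(),enh=True):
    u0,v0=np.round(np.array(uv)-n/2).astype(int)
    c=im['color'][max(v0,0):v0+n,max(u0,0):u0+n,::-1].copy()
    if enh: c=np.clip((c/255.)**.6*255,0,255).astype(np.uint8)
    c=cv2.resize(c,(n*s,n*s),interpolation=cv2.INTER_CUBIC)
    for P in polys:
        q=(w2px(im,P)-[u0,v0]+.5)*s-.5
        cv2.polylines(c,[np.round(q*16).astype(int)],True,(0,255,0),1,cv2.LINE_AA,4)
    return c
def rect(x,y,yaw,z,lx,ly,ox=0,oy=0):
    a=np.array([[1,1],[-1,1],[-1,-1],[1,-1]])*[lx/2,ly/2]+[ox,oy]
    c,s=np.cos(yaw),np.sin(yaw);a=a@np.array([[c,s],[-s,c]])+[x,y]
    return np.c_[a,np.full(4,z)]
def circ(x,y,z,r):
    t=np.linspace(0,2*np.pi,40,endpoint=False);return np.c_[x+r*np.cos(t),y+r*np.sin(t),0*t+z]
E
cat > m.py <<'E'
from h import *
im=grab('top');side=grab('side')
np.save('top.npy',im,allow_pickle=True);np.save('side.npy',side,allow_pickle=True)
sc=.64
C={'small':(270,253),'snap':(372,240),'plug':(529,224),'large':(654,245)}
G={'rl':(271,356,22),'rs':(389,331,18),'sg':(523,318,16),'pg':(633,341,11)}
t=[];t2=[]
for n,p in C.items():
    uv=np.array(p)*sc;P=px2w(im,uv,32)[0];print(n,P.round());t.append(tile(im,uv))
for n,p in G.items():
    uv=np.array(p[:2])*sc;P=px2w(im,uv,p[2])[0];print(n,P.round());t2.append(tile(im,uv))
t3=[tile(side,w2px(side,px2w(im,np.array(p)*sc,32)[0])[0]) for p in C.values()]
cv2.imwrite('pics/tiles.png',np.vstack([np.hstack(t),np.hstack(t2),np.hstack(t3)]))
E
python3 m.py
```

```text
small [587. 329.  32.]
snap [605. 148.  32.]
plug [ 625. -130.   32.]
large [ 581. -349.   32.]
rl [405. 333.  22.]
rs [444. 123.  18.]
sg [ 460. -115.   16.]
pg [ 413. -310.   11.]
```

View pics/tiles.png

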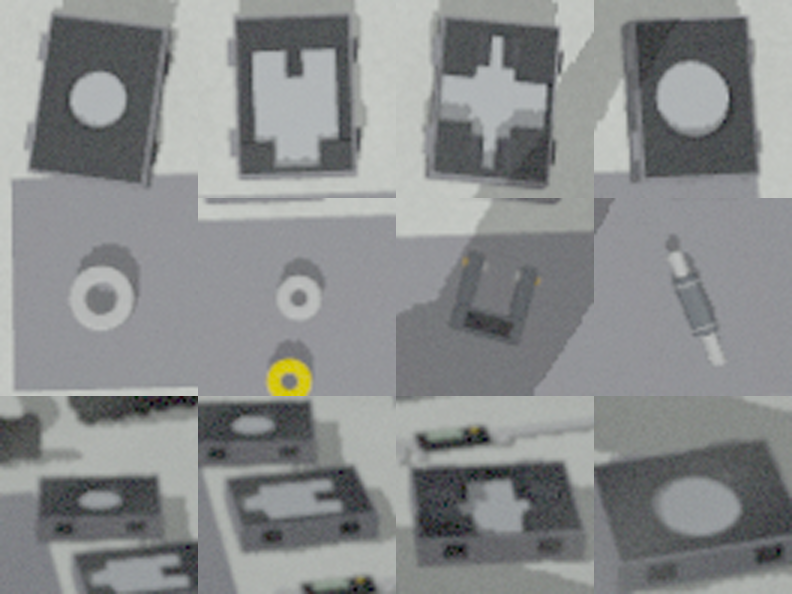

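```bash
cat > fit.py <<'E'
from h import *
from scipy.optimize import minimize
top=np.load('top.npy',allow_pickle=True).item();side=np.load('side.npy',allow_pickle=True).item()
S=4
def fill(polys,u0,n,im):
    m=np.zeros((n*S,n*S),np.uint8)
    for P in polys: cv2.fillPoly(m,[np.round(((w2px(im,P)-u0+.5)*S-.5)*16).astype(int)],255,lineType=cv2.LINE_AA,shift=4)
    return m.astype(float)/255
def down(m,n): return cv2.resize(cv2.GaussianBlur(m,(0,0),S*.5),(n,n),interpolation=cv2.INTER_AREA)
def Cpoly(x,y,yaw,z,b=0):
    p=np.array([[-42,-38],[42,-38],[42,-8],[17,-8],[17,8],[42,8],[42,38],[-42,38]],float)
    c,s=np.cos(yaw),np.sin(yaw);p=p@np.array([[c,s],[-s,c]])+[x,y];return np.c_[p,np.full(len(p),z)]
def shape(n,q,z):
    x,y,a=q
    if n=='large':return [circ(x,y,z,35)]
    if n=='small':return [circ(x,y,z,26)]
    if n=='snap':return [Cpoly(x,y,a,z),rect(x,y,a,z,33,40,-58.5+9)]
    return [rect(x,y,a,z,126,12),rect(x,y,a,z,44,100)]
D={'large':(12,4),'small':(9,4),'snap':(8,3),'plug':(19,0)}
def cost(q,n,ims):
    c=0;x,y,a=q
    for im in ims:
        N=90;u0=np.round(w2px(im,[x0[n][0],x0[n][1],32])[0]-N/2)
        g=cv2.cvtColor(im['color'],cv2.COLOR_RGB2GRAY)[int(u0[1]):int(u0[1])+N,int(u0[0]):int(u0[0])+N].astype(float)
        g=np.log(g+10)
        d,b=D[n]
        m=down(fill(shape(n,q,32-d),u0,N,im)*fill(shape(n,q,32-b),u0,N,im),N)
        w=down(fill([rect(x,y,a,32,138,98)],u0,N,im),N)>.9
        c-=np.corrcoef(m[w],g[w])[0,1]
    return c/len(ims)
x0={'small':(587,329,-.15),'snap':(605,148,0.03),'plug':(625,-130,-.06),'large':(581,-349,0.03)}
if __name__=='__main__':
    res={}
    for n in x0:
        for nm,ims in(('top',[top]),('both',[top,side])):
            best=None
            for da in(-.06,.06):
                r=minimize(cost,np.array(x0[n])+[0,0,da],args=(n,ims),method='Nelder-Mead',options=dict(initial_simplex=np.array(x0[n])+[0,0,da]+np.array([[0,0,0],[6,0,0],[0,6,0],[0,0,.08]]),xatol=.05,fatol=1e-5))
                if best is None or r.fun<best.fun:best=r
            print(n,nm,best.x.round(3),round(best.fun,3))
            if nm=='top':res[n]=best.x
    # rings
    for n,uv,h,r in(('rl',(271,356),22,30),('rs',(389,331),18,21)):
        for nm,im in(('top',top),('side',side)):
            c0=px2w(top,np.array(uv)*.64,h)[0];c=w2px(im,[c0[0],c0[1],h])[0]
            N=44;u0=np.round(c-N/2);g=cv2.cvtColor(im['color'],cv2.COLOR_RGB2GRAY)[int(u0[1]):int(u0[1])+N,int(u0[0]):int(u0[0])+N].astype(float)
            def cf(q):
                hull=lambda R:cv2.convexHull(np.r_[np.round((w2px(im,np.r_[circ(*q,0,R),circ(*q,h,R)])-u0+.5)*S*16).astype(int)])
                m=np.zeros((N*S,N*S),np.uint8);cv2.fillPoly(m,[hull(r)],255,cv2.LINE_AA,4)
                m=m/255.-fill([circ(*q,h,15 if r==30 else 8)],u0,N,im)
                m=down(m,N);w=down(np.clip(fill([circ(*q,h/2,r+8)],u0,N,im),0,1),N)>.5
                return -np.corrcoef(m[w],np.clip(g,np.median(g)-5,255)[w])[0,1]
            rr=minimize(cf,c0[:2],method='Nelder-Mead',options=dict(initial_simplex=c0[:2]+np.array([[0,0],[5,0],[0,5]])))
            print(n,nm,rr.x.round(1),round(rr.fun,3));
            if nm=='top':res[n]=rr.x
    def pose(uvt,uv0,z):  # tile px -> world
        u=np.round(np.array(uv0)*.64-33);return px2w(top,(np.array(uvt)+.5)/3-.5+u,z)
    pg=pose([(82,54),(125,164),(101,109)],(633,341),11);print('pg',pg.round(1),np.arctan2(*(pg[0]-pg[1])[1::-1]),np.linalg.norm(pg[0]-pg[1]))
    d=(pg[0]-pg[1])[:2];res['pg']=[*pg[2][:2],np.arctan2(d[1],d[0])]
    sg=pose([(54,127),(122,147),(145,74),(67,54)],(523,318),16);print('sg',sg.round(1),sg.mean(0).round(1))
    d=(sg[2]+sg[3]-sg[0]-sg[1])[:2];res['sg']=[*sg.mean(0)[:2],np.arctan2(d[1],d[0])]
    print(res);np.save('res.npy',res,allow_pickle=True)
    rows=[]
    for im in(top,side):
        a=[tile(im,w2px(im,[*res[n][:2],32])[0],polys=[rect(*res[n],32,150,110)]+shape(n,res[n],32-D[n][0])) for n in x0]
        b=[tile(im,w2px(im,[*res[n][:2],z])[0],polys=p) for n,z,p in(('rl',22,[circ(*res['rl'],22,30)]),('rs',18,[circ(*res['rs'],18,21)]),('sg',16,[rect(*res['sg'],16,74,66),rect(*res['sg'],16,50,36,12)]),('pg',11,[rect(*res['pg'],11,54,22),rect(*res['pg'],11,111,14,2.5)]))]
        rows.append(cv2.resize(np.vstack([np.hstack(a),np.hstack(b)]),(792,396)))
    cv2.imwrite('pics/fit1.png',rows[0]);cv2.imwrite('pics/fit1s.png',rows[1])
E
python3 fit.py
```

```text
small top [ 5.89167e+02  3.32210e+02 -1.62000e-01] -0.986
small both [ 5.87985e+02  3.32277e+02 -1.93000e-01] -0.952
snap top [6.09834e+02 1.51656e+02 1.10000e-02] -0.989
snap both [6.08754e+02 1.51758e+02 9.00000e-03] -0.971
plug top [ 6.2767e+02 -1.2964e+02 -1.2600e-01] -0.912
plug both [ 6.26348e+02 -1.29458e+02 -1.20000e-01] -0.895
large top [ 5.84660e+02 -3.51939e+02 -3.90000e-02] -0.978
large both [ 5.83549e+02 -3.51995e+02  4.50000e-02] -0.96
rl top [404.5 334.3] -0.887
rl side [400.3 342.2] -0.353
rs top [443.5 122.7] -0.959
rs side [439.8 147.5] -0.547
pg [[ 457.2 -295.2   11. ]
 [ 354.5 -330.2   11. ]
 [ 405.8 -310.3   11. ]] 0.3285018644015275 108.51986126168332
sg [[ 435.   -72.3   16. ]
 [ 414.8 -134.2   16. ]
 [ 481.4 -158.2   16. ]
 [ 502.   -86.9   16. ]] [ 458.3 -112.9   16. ]
{'small': array([ 5.89166860e+02,  3.32210421e+02, -1.62011054e-01]), 'snap': array([6.09833975e+02, 1.51656022e+02, 1.11052209e-02]), 'plug': array([ 6.27670500e+02, -1.29639767e+02, -1.25914312e-01]), 'large': array([ 5.84660342e+02, -3.51938687e+02, -3.92158455e-02]), 'rl': array([404.49369621, 334.31279236]), 'rs': array([443.4859971 , 122.73230365]), 'pg': [np.float64(405.8291464240548), np.float64(-310.34296926713847), np.float64(0.3285018644015275)], 'sg': [np.float64(458.30355635318415), np.float64(-112.9017388551645), np.float64(-0.28146240359858743)]}
```

View pics/fit1.png

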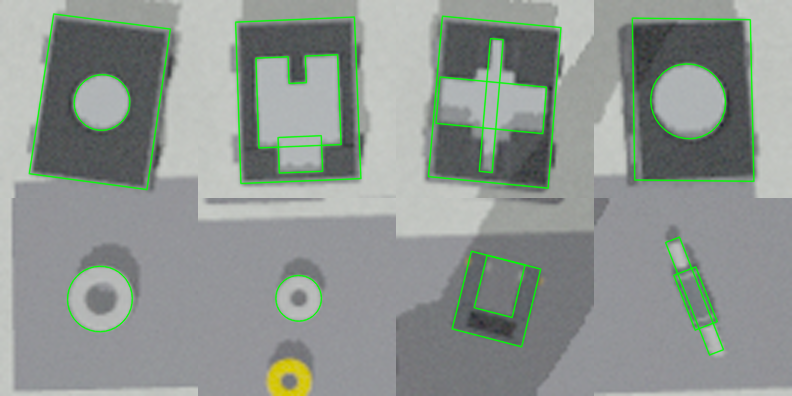

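View pics/fit1s.png

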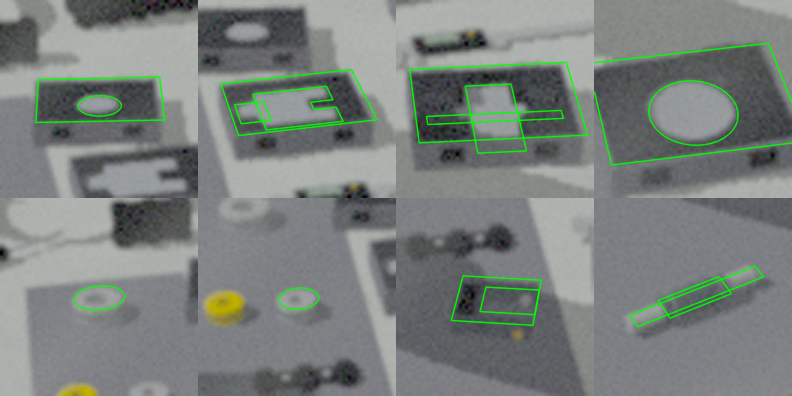

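```bash
cat > go.py <<'E'
import sys,numpy as np
from cell import readout
from scipy.spatial.transform import Rotation as R
# usage: go.py x y z yaw : turn first (tool z), then shift in the turned tool frame
s=readout.read_state();p=s['eef_pos'];r=R.from_euler('xyz',s['tool_rot'])
print('t',round(s['clock'],2),'p',p.round(1),'rot',s['tool_rot'].round(3),'F',s['force'].round(1),'w',round(s['width'],1),'gf',round(s['gripper_force'],1))
if len(sys.argv)>4:
    x,y,z,w=map(float,sys.argv[1:5]);t=R.from_euler('xyz',[np.pi,0,w])
    tw=(r.inv()*t).as_rotvec()/np.pi;d=t.inv().apply(np.array([x,y,z])-p)/100
    print('twist',tw.round(4),'shift',d.round(3),'maxrows',np.abs(d).max()/.6,abs(tw[2])/.058)
E
python3 go.py 401 -312 100 0.3285
```

```text
t 1.2 p [ 228.9 -608.4  231.3] rot [ 3.142 -0.     0.36 ] F [ 0.7 -0.9  0.2] w 85.7 gf 0.0
twist [ 0.   -0.    0.01] shift [ 2.585 -2.25   1.313] maxrows 4.308767909451848 0.17163991181052785
```

Candidates in the 800×600 top picture:
- **Plug gauge:** the bright-ended one at (633,341). The black dumbbell at (458,331) is a decoy.
- **Small ring:** the steel one at (389,331). The yellow one at (385,375) is a decoy.
- **Large ring:** (271,356).
- **Snap gauge:** the C at (523,318).
- **Cases:** small (270,253), snap (372,240), plug (529,224) and large (654,245).

The close tiles confirmed each choice, and the overlays fit the cases. The plug gauge overlay sat about 5 mm too far along +x, so I've corrected that.

```bash
python3 -m jog '{"claw":[1,1,1,1,1,1,0.65,0.65,0.65,0.65],"xyz":[[0.323,-0.281,0.164],[0.323,-0.281,0.164],[0.323,-0.281,0.164],[0.323,-0.281,0.164],[0.323,-0.281,0.164],[0.323,-0.281,0.164],[0.323,-0.281,0.164],[0.323,-0.281,0.164],[0,0,0],[0,0,0]],"twist":[[0,0,0.01],[0,0,0],[0,0,0],[0,0,0],[0,0,0],[0,0,0],[0,0,0],[0,0,0],[0,0,0],[0,0,0]]}'
python3 go.py 401 -312 5 0.3285
python3 - <<'E'
from h import *
a=grab('top');b=grab('side')
g=[401,-312,.3285+np.pi]
P=[rect(*g,11,54,22),rect(*g,11,111,14,2.5)]
cv2.imwrite('pics/pg.png',np.hstack([tile(a,w2px(a,[401,-312,11])[0],polys=P),tile(b,w2px(b,[401,-312,11])[0],polys=P),tile(b,w2px(b,[401,-312,40])[0],90,3)[:198]]))
E
```

```text
clock: 2.45
eef_pos: [399.9, -312.3, 100.3]
tool_rot: [3.141, 0.0, 0.328]
force: [-0.1, -1.4, 0.6]
width: 55.4
gripper_force: 0.0
t 2.45 p [ 399.9 -312.3  100.3] rot [3.141 0.    0.328] F [-0.1 -1.4  0.6] w 55.4 gf 0.0
twist [ 0.0003  0.     -0.    ] shift [0.011 0.001 0.953] maxrows 1.5884273592815206 0.00044381545164996647
```

View pics/pg.png

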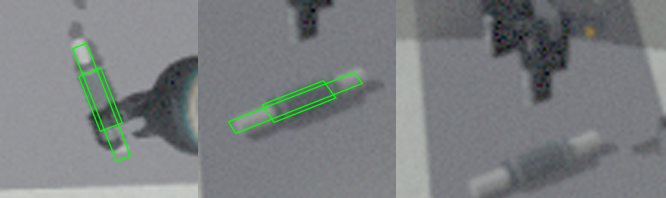

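```bash
python3 -m jog '{"claw":[0.65,0.65,0.65,0.65,0,0,0,0,0,0],"xyz":[[0.035,0,0.3],[0,0,0.3],[0,0,0.25],[0,0,0.1],[0,0,0],[0,0,0],[0,0,0],[0,0,0],[0,0,0],[0,0,-0.1]],"twist":[[0,0,0],[0,0,0],[0,0,0],[0,0,0],[0,0,0],[0,0,0],[0,0,0],[0,0,0],[0,0,0],[0,0,0]]}'
python3 go.py 627 -129.6 90 -0.12
```

```text
clock: 3.8
eef_pos: [402.8, -310.1, 15.3]
tool_rot: [-3.141, 0.0, 0.329]
force: [0.3, -0.3, -1.5]
width: 20.0
gripper_force: 59.0
t 3.8 p [ 402.8 -310.1   15.3] rot [-3.141  0.     0.329] F [ 0.3 -0.3 -1.5] w 20.0 gf 59.0
twist [-0.0003  0.0002  0.1428] shift [ 2.009 -2.06  -0.747] maxrows 3.4334477685340445 2.4615881671585487
```

```bash
python3 -m jog '{"claw":[0,0,0,0,0,0,0,0,0,0,0,0],"xyz":[[0,0,-0.25],[0,0,-0.25],[0,0,-0.25],[0.25,-0.26,0],[0.25,-0.26,0],[0.25,-0.26,0],[0.25,-0.26,0],[0.25,-0.26,0],[0.25,-0.26,0],[0.25,-0.26,0],[0.26,-0.24,0],[0,0,0]],"twist":[[0,0,0.0476],[0,0,0.0476],[0,0,0.0476],[0,0,0],[0,0,0],[0,0,0],[0,0,0],[0,0,0],[0,0,0],[0,0,0],[0,0,0],[0,0,0]]}'
python3 go.py 627 -129.6 35 -0.12
python3 - <<'E'
from h import *
a=grab('top');b=grab('side')
s=readout.read_state();p=s['eef_pos'];g=[p[0],p[1],s['tool_rot'][2]+np.pi]
z=p[2]+6
P=[rect(*g,z,54,22),rect(*g,z,111,14,2.5)]
q=[627,-129.6,-.126];Q=[rect(*q,32,150,110)]
cv2.imwrite('pics/pg2.png',np.hstack([tile(a,w2px(a,[627,-130,60])[0],80,5,polys=P+Q),tile(b,w2px(b,[627,-130,60])[0],80,5,polys=P+Q)]))
E
```

```text
clock: 5.3
eef_pos: [629.7, -125.6, 90.1]
tool_rot: [-3.139, -0.002, -0.114]
force: [-0.9, 0.1, -2.1]
width: 20.1
gripper_force: 59.1
t 5.3 p [ 629.7 -125.6   90.1] rot [-3.139e+00 -2.000e-03 -1.140e-01] F [-0.9  0.1 -2.1] w 20.1 gf 59.1
twist [-0.0009 -0.0005  0.0018] shift [-0.022  0.043  0.551] maxrows 0.9188988412198456 0.0303677828702401
```

View pics/pg2.png

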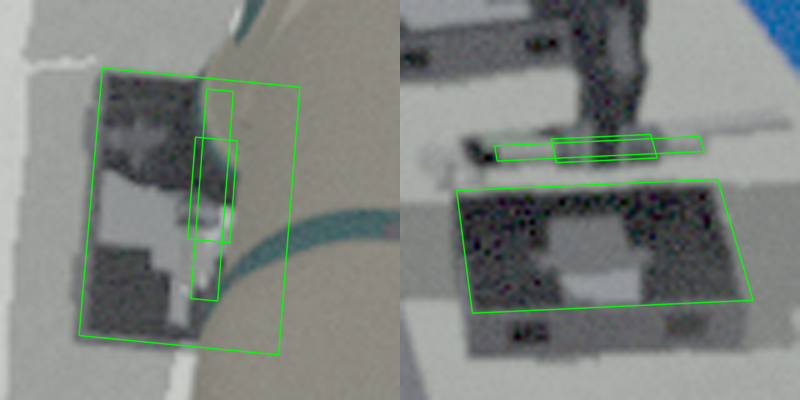

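```bash
python3 - <<'E'
from h import *
a=grab('top');b=grab('side')
cv2.imwrite('pics/pg3.png',np.hstack([tile(a,w2px(a,[627,-130,80])[0],50,8),tile(b,w2px(b,[627,-130,80])[0],50,8)]))
s=readout.read_state();p=s['eef_pos'];u=w2px(b,[627,-130,80])[0];u0=np.round(u-25)
t=np.array([np.cos(-.114),np.sin(-.114),0])
for L in(-58,-29,0,29,58):print(L,((w2px(b,p+[0,0,6]+t*L)[0]-u0+.5)*8).round()+[400,0], ((w2px(a,p+[0,0,6]+t*L)[0]-np.round(w2px(a,[627,-130,80])[0]-25)+.5)*8).round())
E
```

```text
-58 [433. 176.] [205. 377.]
-29 [520. 172.] [211. 289.]
0 [606. 168.] [217. 201.]
29 [692. 164.] [223. 114.]
58 [777. 159.] [229.  27.]
```

View pics/pg3.png

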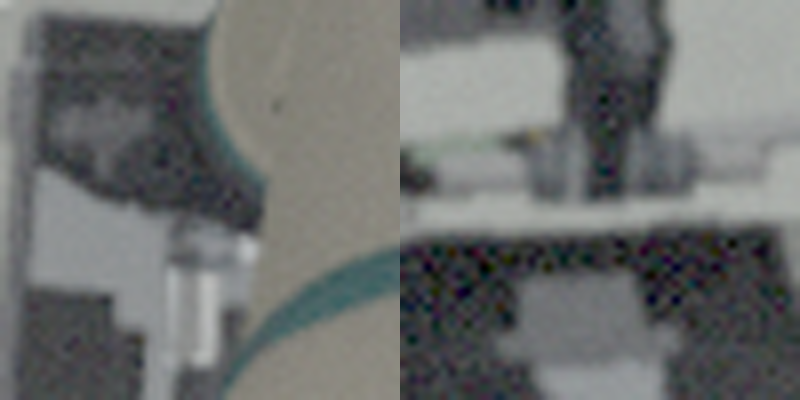

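```bash
python3 -m jog '{"claw":[0,0,0,0],"xyz":[[-0.033,0.042,0.2],[0,0,0.2],[0,0,0.05],[0,0,0]],"twist":[[0,0,0.002],[0,0,0],[0,0,0],[0,0,0]]}'
python3 go.py 626 -129.5 17.5 -0.122
```

```text
clock: 6.0
eef_pos: [623.3, -133.9, 44.7]
tool_rot: [-3.141, 0.001, -0.127]
force: [-0.1, 0.1, -1.5]
width: 20.5
gripper_force: 59.1
t 6.0 p [ 623.3 -133.9   44.7] rot [-3.141e+00  1.000e-03 -1.270e-01] F [-0.1  0.1 -1.5] w 20.5 gf 59.1
twist [-0.      0.0003 -0.0015] shift [ 0.021 -0.047  0.272] maxrows 0.4532071627461295 0.02596255653544515
```

```bash
python3 -m jog '{"claw":[0,0,0],"xyz":[[0.02,-0.047,0],[0,0,0],[0,0,0]],"twist":[[0,0,0],[0,0,0],[0,0,0]]}'
python3 go.py 626 -129.5 17.5 -0.122
```

```text
clock: 6.38
eef_pos: [626.5, -129.3, 45.5]
tool_rot: [3.142, -0.001, -0.126]
force: [-0.6, -0.1, -2.6]
width: 20.0
gripper_force: 59.1
t 6.38 p [ 626.5 -129.3   45.5] rot [ 3.142e+00 -1.000e-03 -1.260e-01] F [-0.6 -0.1 -2.6] w 20.0 gf 59.1
twist [ 0.     -0.0002 -0.0013] shift [-0.005  0.003  0.28 ] maxrows 0.46719706055388327 0.02246108904072652
```

```bash
python3 -m jog '{"claw":[0,0,0,0,0,0,0,0],"xyz":[[0,0,0.06],[0,0,0.06],[0,0,0.04],[0,0,0.04],[0,0,0.04],[0,0,0.03],[0,0,0],[0,0,0]],"twist":[[0,0,0],[0,0,0],[0,0,0],[0,0,0],[0,0,0],[0,0,0],[0,0,0],[0,0,0]]}'
python3 go.py 626 -129.5 17.5 -0.122
```

```text
clock: 7.38
eef_pos: [626.8, -130.6, 19.3]
tool_rot: [3.141, -0.002, -0.127]
force: [-1.4, -1.9, 7.3]
width: 19.9
gripper_force: 60.3
t 7.38 p [ 626.8 -130.6   19.3] rot [ 3.141e+00 -2.000e-03 -1.270e-01] F [-1.4 -1.9  7.3] w 19.9 gf 60.3
twist [ 0.0003 -0.0006 -0.0016] shift [-0.01  -0.01   0.018] maxrows 0.029773121586881206 0.02703199301675194
```

Pressing further until the force shows it is on the floor.

```bash
python3 -m jog '{"claw":[0,0,0,0],"xyz":[[0,0,0.015],[0,0,0.015],[0,0,0],[0,0,0]],"twist":[[0,0,0],[0,0,0],[0,0,0],[0,0,0]]}'; python3 -m jog '{"claw":[0,0,0],"xyz":[[0,0,0.02],[0,0,0],[0,0,0]],"twist":[[0,0,0],[0,0,0],[0,0,0]]}'
```

```text
clock: 7.88
eef_pos: [626.8, -130.6, 19.2]
tool_rot: [3.141, -0.002, -0.127]
force: [-8.5, -1.1, 27.7]
width: 20.5
gripper_force: 62.7
clock: 8.25
eef_pos: [626.9, -130.6, 19.1]
tool_rot: [-3.141, -0.003, -0.127]
force: [-11.5, 0.9, 40.9]
width: 20.3
gripper_force: 64.3
```

```bash
python3 -m jog '{"claw":[0,0.5,0.5,0.5,0.5,0.5,0.5,0.5,0.5],"xyz":[[0,0,-0.05],[0,0,0],[0,0,0],[0,0,0],[0,0,-0.2],[0,0,-0.3],[0,0,-0.3],[0,0,-0.1],[0,0,0]],"twist":[[0,0,0],[0,0,0],[0,0,0],[0,0,0],[0,0,0],[0,0,0],[0,0,0],[0,0,0],[0,0,0]]}'
python3 - <<'E'
from h import *
b=grab('side')
g=[626.8,-130.6,-.126+np.pi];P=[rect(*g,24,54,22),rect(*g,24,111,14,2.5)]
cv2.imwrite('pics/pg4.png',np.hstack([tile(b,w2px(b,[627,-130,24])[0],66,6),tile(b,w2px(b,[627,-130,24])[0],66,6,polys=P)]))
E
python3 go.py 404.5 334.3 130 0.4
```

```text
clock: 9.38
eef_pos: [626.6, -129.4, 109.0]
tool_rot: [-3.141, -0.002, -0.126]
force: [-0.7, -0.5, 0.2]
width: 42.6
gripper_force: 0.0
t 9.43 p [ 625.9 -129.2  108. ] rot [-3.141  0.    -0.126] F [ 0.6 -1.1 -0.8] w 42.5 gf 0.0
twist [-1.000e-04  1.000e-04 -1.676e-01] shift [-0.235 -5.131 -0.22 ] maxrows 8.552411271632753 2.8889026889222293
```

View pics/pg4.png

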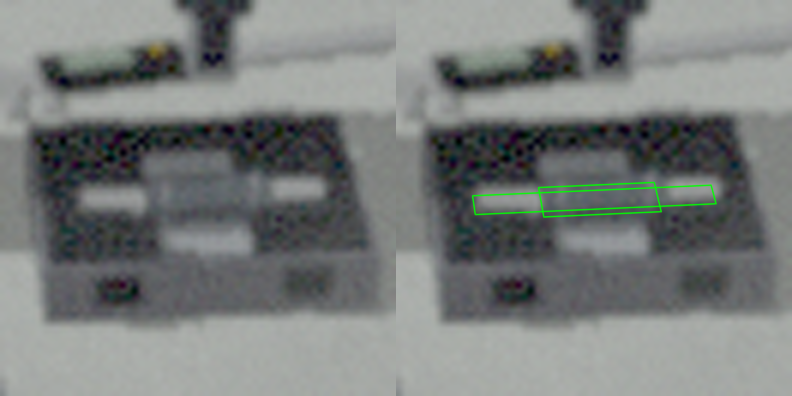

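```bash
python3 -m jog '{"claw":[0,0,0,0,0,0,0],"xyz":[[0,0.01,0.3],[0,0,0.3],[0,0,0.07],[0,0,0.02],[0,0,0.02],[0,0,0.01],[0,0,0]],"twist":[[0,0,0],[0,0,0],[0,0,0],[0,0,0],[0,0,0],[0,0,0],[0,0,0]]}'; python3 -m jog '{"claw":[0,0,0],"xyz":[[0,0,0.02],[0,0,0],[0,0,0]],"twist":[[0,0,0],[0,0,0],[0,0,0]]}';python3 -m jog '{"claw":[0,0,0],"xyz":[[0,0,0.02],[0,0,0],[0,0,0]],"twist":[[0,0,0],[0,0,0],[0,0,0]]}'
```

```text
clock: 10.3
eef_pos: [626.4, -130.5, 36.7]
tool_rot: [3.142, -0.001, -0.126]
force: [0.3, -0.4, 0.2]
width: -0.2
gripper_force: 0.0
clock: 10.68
eef_pos: [626.5, -130.5, 35.1]
tool_rot: [-3.141, -0.001, -0.127]
force: [-1.1, 1.1, 5.1]
width: 0.1
gripper_force: 2.9
clock: 11.05
eef_pos: [626.6, -130.6, 35.0]
tool_rot: [-3.141, -0.002, -0.127]
force: [-4.6, 2.3, 19.1]
width: 0.0
gripper_force: 9.4
```

```bash
python3 -m jog '{"claw":[0,0,0,0,0.5,0.6,0.6,0.6,0.6,0.6,0.6,0.6],"xyz":[[0,0,-0.25],[0,0,-0.3],[0,0,-0.2],[0,0,0],[0,0,0],[0,0,0],[0,0,0],[0,0,0],[0,0,0],[0,0,0],[0,0,0],[0,0,0]],"twist":[[0,0,0],[0,0,0],[0,0,-0.05],[0,0,-0.05],[0,0,-0.05],[0,0,-0.05],[0,0,-0.05],[0,0,-0.05],[0,0,-0.05],[0,0,-0.05],[0,0,-0.05],[0,0,0]]}'; python3 go.py 434.3 -106 100 1.29
python3 -c "
from cell import readout;print(readout.read_state()['qpos'].round(2))"
```

```text
clock: 12.55
eef_pos: [626.0, -130.7, 107.1]
tool_rot: [3.142, -0.0, 1.285]
force: [-0.3, -0.5, 0.3]
width: 51.3
gripper_force: 0.0
t 12.55 p [ 626.  -130.7  107.1] rot [ 3.142 -0.     1.285] F [-0.3 -0.5  0.3] w 51.3 gf 0.0
twist [ 0.     -0.0001 -0.0016] shift [-0.294 -1.91   0.071] maxrows 3.183524340617567 0.02676450192193197
[ 0.23  0.76 -0.11  1.65  0.12  0.74 -0.22]
```

```bash
python3 - <<'E'
from h import *
a=grab('top');b=grab('side')
g=[458.3,-112.9,-.281]
P=[rect(*g,16,74,66),rect(*g,16,50,36,12)]
u=[458,-113,16]
cv2.imwrite('pics/sg.png',np.vstack([np.hstack([tile(i,w2px(i,u)[0],44,6),tile(i,w2px(i,u)[0],44,6,polys=P)]) for i in(a,b)]))
E
```

```text
(no output)
```

View pics/sg.png

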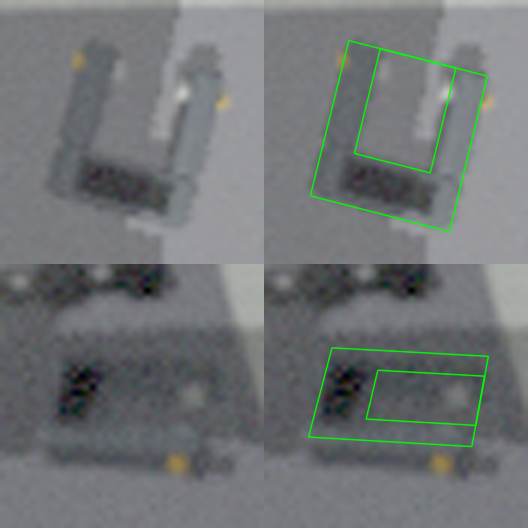

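```bash
python3 -m jog '{"claw":[0.6,0.6,0.6,0.6,0.6,0.6,0.6],"xyz":[[-0.059,-0.382,0],[-0.059,-0.382,0],[-0.059,-0.382,0],[-0.059,-0.382,0],[-0.058,-0.382,0.07],[0,0,0],[0,0,0.3]],"twist":[[0,0,-0.0016],[0,0,0],[0,0,0],[0,0,0],[0,0,0],[0,0,0],[0,0,0]]}'; python3 -m jog '{"claw":[0.6,0.6],"xyz":[[0,0,0.2],[0,0,0]],"twist":[[0,0,0],[0,0,0]]}'; python3 go.py 434.3 -106 5 1.29
```

```text
clock: 13.52
eef_pos: [437.4, -106.6, 71.5]
tool_rot: [3.135, -0.001, 1.29]
force: [0.2, -0.6, -0.2]
width: 51.2
gripper_force: 0.0
clock: 13.78
eef_pos: [434.8, -106.0, 49.3]
tool_rot: [-3.141, 0.0, 1.291]
force: [0.5, -0.0, -0.3]
width: 51.3
gripper_force: 0.0
t 13.78 p [ 434.8 -106.    49.3] rot [-3.141  0.     1.291] F [ 0.5 -0.  -0.3] w 51.3 gf 0.0
twist [-0.0003  0.0001  0.0004] shift [-0.002 -0.005  0.443] maxrows 0.7376415713833369 0.006828235301668226
```

```bash
python3 -m jog '{"claw":[0.6,0.6,0.6,0.6,0.6],"xyz":[[0,-0.005,0.2],[0,0,0.15],[0,0,0.06],[0,0,0.03],[0,0,0]],"twist":[[0,0,0],[0,0,0],[0,0,0],[0,0,0],[0,0,0]]}'; python3 -m jog '{"claw":[0,0,0,0,0,0,0],"xyz":[[0,0,0],[0,0,0],[0,0,0],[0,0,0],[0,0,0],[0,0,-0.1],[0,0,-0.2]],"twist":[[0,0,0],[0,0,0],[0,0,0],[0,0,0],[0,0,0],[0,0,0],[0,0,0]]}'; python3 go.py 585 151.5 90 1.58
```

```text
clock: 14.4
eef_pos: [434.4, -107.1, 10.2]
tool_rot: [3.141, 0.003, 1.291]
force: [0.3, -0.2, 0.2]
width: 51.4
gripper_force: 0.0
clock: 15.28
eef_pos: [432.4, -106.4, 39.9]
tool_rot: [-3.138, 0.003, 1.293]
force: [-0.3, 0.2, -2.7]
width: 21.3
gripper_force: 59.3
t 15.28 p [ 432.4 -106.4   39.9] rot [-3.138e+00  3.000e-03  1.293e+00] F [-0.3  0.2 -2.7] w 21.3 gf 59.3
twist [-0.0014  0.0008 -0.0914] shift [ 2.564  1.549 -0.501] maxrows 4.273972189836906 1.5763999659536163
```

```bash
python3 -m jog '{"claw":[0,0,0,0,0,0,0,0,0,0,0,0],"xyz":[[0,0,-0.25],[0,0,-0.25],[0.32,0.193,0],[0.32,0.193,0],[0.32,0.193,0],[0.32,0.193,0],[0.32,0.193,0],[0.32,0.193,0],[0.32,0.193,0],[0.32,0.193,0],[0,0,0],[0,0,0]],"twist":[[0,0,-0.0457],[0,0,-0.0457],[0,0,0],[0,0,0],[0,0,0],[0,0,0],[0,0,0],[0,0,0],[0,0,0],[0,0,0],[0,0,0],[0,0,0]]}'; python3 -m jog '{"claw":[0,0],"xyz":[[0,0,0],[0,0,0]],"twist":[[0,0,0],[0,0,0]]}'; python3 go.py 584.5 151.4 30 1.58
python3 - <<'E'
from h import *
a=grab('top');b=grab('side')
s=readout.read_state();p=s['eef_pos'];w=s['tool_rot'][2]-np.pi/2
g=[p[0]+25*np.cos(w),p[1]+25*np.sin(w),w];z=p[2]+11
P=[rect(*g,z,74,66),rect(*g,z,50,36,12)];Q=[rect(609.3,151.7,.011,32,150,110)]
u=[600,151,60]
cv2.imwrite('pics/sg2.png',np.vstack([np.hstack([tile(i,w2px(i,u)[0],66,6)[60:336],tile(i,w2px(i,u)[0],66,6,polys=P+Q)[60:336]]) for i in(a,b)]))
E
```

```text
clock: 16.77
eef_pos: [584.5, 149.8, 88.6]
tool_rot: [-3.137, 0.003, 1.579]
force: [-0.3, -0.3, -3.1]
width: 21.6
gripper_force: 59.4
clock: 17.02
eef_pos: [585.3, 149.7, 88.9]
tool_rot: [-3.139, 0.003, 1.578]
force: [0.6, 1.0, -3.4]
width: 21.6
gripper_force: 59.4
t 17.02 p [585.3 149.7  88.9] rot [-3.139e+00  3.000e-03  1.578e+00] F [ 0.6  1.  -3.4] w 21.6 gf 59.4
twist [-0.0009  0.0008 -0.0006] shift [ 0.017 -0.008  0.589] maxrows 0.9812334098658725 0.009628677783624074
```

View pics/sg2.png

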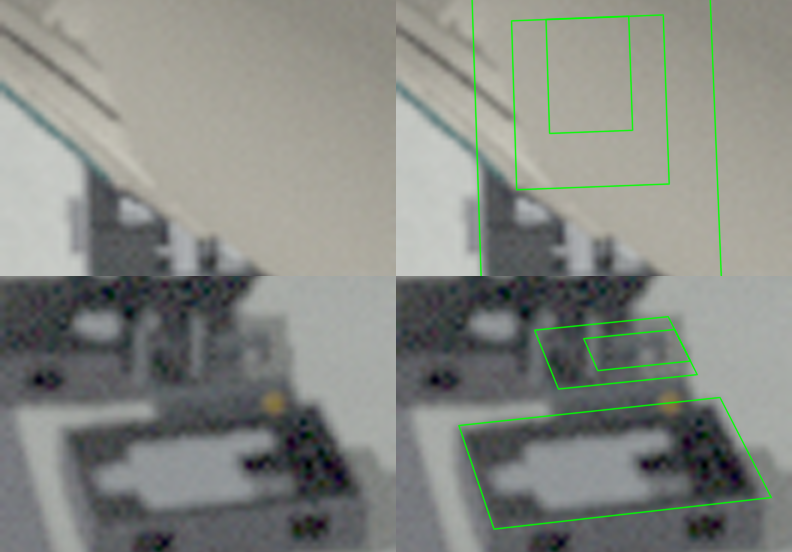

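```bash
python3 -m jog '{"claw":[0,0,0,0,0,0],"xyz":[[0.017,-0.008,0.2],[0,0,0.2],[0,0,0.08],[0,0,0],[0,0,0],[0,0,0]],"twist":[[0,0,0],[0,0,0],[0,0,0],[0,0,0],[0,0,0],[0,0,0]]}'; python3 -m jog '{"claw":[0,0,0,0,0,0],"xyz":[[0,0,0.03],[0,0,0.03],[0,0,0.03],[0,0,0.02],[0,0,0],[0,0,0]],"twist":[[0,0,0],[0,0,0],[0,0,0],[0,0,0],[0,0,0],[0,0,0]]}'
```

```text
clock: 17.88
eef_pos: [585.2, 152.7, 41.5]
tool_rot: [-3.14, 0.001, 1.579]
force: [0.1, -0.1, -2.8]
width: 21.6
gripper_force: 59.4
clock: 18.62
eef_pos: [584.8, 152.5, 34.5]
tool_rot: [-3.141, 0.004, 1.579]
force: [-10.1, -5.1, 33.1]
width: 21.5
gripper_force: 63.6
```

```bash
python3 -m jog '{"claw":[0,0],"xyz":[[0,0,-0.03],[0,0,0]],"twist":[[0,0,0],[0,0,0]]}'; python3 - <<'E'
from h import *
b=grab('side')
s=readout.read_state();p=s['eef_pos'];w=s['tool_rot'][2]-np.pi/2
g=[p[0]+25*np.cos(w),p[1]+25*np.sin(w),w];z=40
P=[rect(*g,z,74,66),rect(*g,z,50,36,12)];Q=[rect(609.3,151.7,.011,32,150,110)]
u=[600,151,40]
cv2.imwrite('pics/sg3.png',np.hstack([tile(i,w2px(i,u)[0],50,8,polys=q) for i,q in((b,[]),(b,P+Q))]))
E
```

```text
clock: 18.88
eef_pos: [584.9, 152.5, 34.6]
tool_rot: [-3.14, 0.002, 1.579]
force: [-3.6, -2.4, 13.6]
width: 21.3
gripper_force: 61.4
```

View pics/sg3.png

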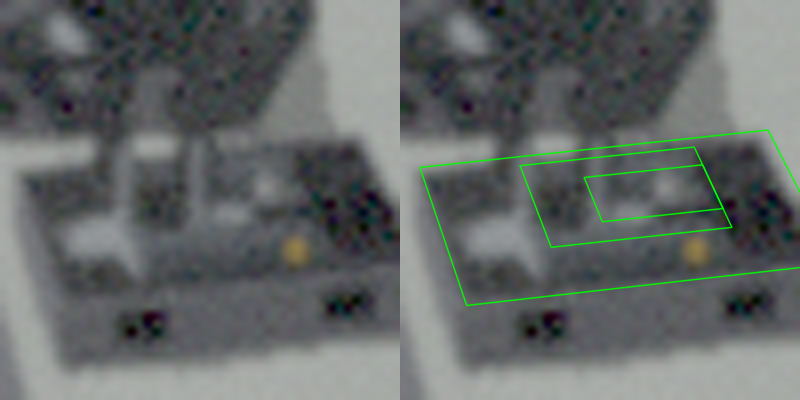

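```bash
python3 -m jog '{"claw":[0,0.5,0.5,0.5,0.5,0.5,0.5,0.5,0.5],"xyz":[[0,0,-0.015],[0,0,0],[0,0,0],[0,0,0],[0,0,-0.1],[0,0,-0.3],[0,0,-0.3],[0,0,0],[0,0,0]],"twist":[[0,0,0],[0,0,0],[0,0,0],[0,0,0],[0,0,0],[0,0,0],[0,0,0],[0,0,0],[0,0,0]]}'; python3 go.py 404.5 334.3 110 0.7
python3 - <<'E'
from h import *
b=grab('side')
g=[609.5,152,.01];z=40
P=[rect(*g,z,74,66),rect(*g,z,50,36,12)];Q=[rect(609.3,151.7,.011,32,150,110)]
u=[600,151,40]
cv2.imwrite('pics/sg4.png',np.hstack([tile(i,w2px(i,u)[0],50,8,polys=q) for i,q in((b,[]),(b,P+Q))]))
E
```

```text
clock: 20.05
eef_pos: [584.6, 152.3, 104.3]
tool_rot: [-3.139, 0.002, 1.579]
force: [0.0, 0.6, 0.0]
width: 42.8
gripper_force: 0.0
t 20.05 p [584.6 152.3 104.3] rot [-3.139e+00  2.000e-03  1.579e+00] F [0.  0.6 0. ] w 42.8 gf 0.0
twist [-0.0004  0.001   0.2799] shift [-0.205 -2.553 -0.057] maxrows 4.254331223138772 4.825526563389243
```

View pics/sg4.png

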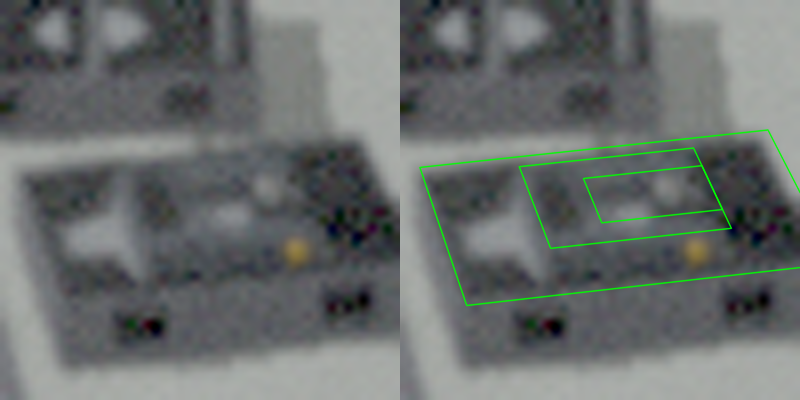

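Check height by touching the bar top (40 mm expected when seated).

```bash
python3 -m jog '{"claw":[0,0,0,0,0,0,0,0],"xyz":[[0,0,0.2],[0,0,0.3],[0,0,0.08],[0,0,0],[0,0,0.02],[0,0,0.02],[0,0,0.02],[0,0,0]],"twist":[[0,0,0],[0,0,0],[0,0,0],[0,0,0],[0,0,0],[0,0,0],[0,0,0],[0,0,0]]}'; python3 -m jog '{"claw":[0,0],"xyz":[[0,0,0.01],[0,0,0]],"twist":[[0,0,0],[0,0,0]]}'
```

```text
clock: 21.1
eef_pos: [584.7, 152.4, 40.5]
tool_rot: [-3.139, 0.002, 1.579]
force: [-0.2, -0.0, -0.4]
width: -0.4
gripper_force: 0.0
clock: 21.35
eef_pos: [584.8, 152.5, 40.1]
tool_rot: [-3.14, 0.002, 1.579]
force: [-0.9, -0.9, 4.9]
width: -0.0
gripper_force: 2.6
```

```bash
python3 -m jog '{"claw":[0,0.5,1,1,1,1,1,1,1,1,1],"xyz":[[0,0,-0.3],[0,0,-0.3],[0,0,-0.1],[0,0,0],[0,0,0],[0,0,0],[-0.041,-0.425,0],[-0.041,-0.425,0],[-0.041,-0.425,0],[-0.041,-0.425,0],[-0.041,-0.425,0]],"twist":[[0,0,0],[0,0,0.056],[0,0,0.056],[0,0,0.056],[0,0,0.056],[0,0,0.056],[0,0,0],[0,0,0],[0,0,0],[0,0,0],[0,0,0]]}'; python3 -m jog '{"claw":[1,1,1],"xyz":[[0,0,-0.05],[0,-0.425,0],[0,0.0,0]],"twist":[[0,0,0],[0,0,0],[0,0,0]]}'; python3 go.py 404.5 334.3 10 0.7
```

```text
clock: 22.72
eef_pos: [431.3, 303.1, 109.6]
tool_rot: [-3.141, 0.002, 0.7]
force: [-0.1, 1.3, 0.1]
width: 85.5
gripper_force: 0.0
clock: 23.1
eef_pos: [403.3, 337.3, 115.0]
tool_rot: [-3.139, 0.002, 0.705]
force: [-0.3, -0.7, 0.1]
width: 85.2
gripper_force: 0.0
t 23.1 p [403.3 337.3 115. ] rot [-3.139e+00  2.000e-03  7.050e-01] F [-0.3 -0.7  0.1] w 85.2 gf 0.0
twist [-0.0007  0.0005  0.0014] shift [-0.01   0.031  1.05 ] maxrows 1.7494351386576545 0.02475757091778424
```

```bash
python3 -m jog '{"claw":[1,1,1,1,1,1],"xyz":[[-0.01,0.031,0.3],[0,0,0.3],[0,0,0.3],[0,0,0.15],[0,0,0],[0,0,0]],"twist":[[0,0,0.0014],[0,0,0],[0,0,0],[0,0,0],[0,0,0],[0,0,0]]}'; python3 go.py 404.5 334.3 9 0.7
```

```text
clock: 23.85
eef_pos: [406.6, 331.6, 10.3]
tool_rot: [-3.142, 0.001, 0.695]
force: [0.5, 0.6, 0.2]
width: 85.7
gripper_force: 0.0
t 23.85 p [406.6 331.6  10.3] rot [-3.142e+00  1.000e-03  6.950e-01] F [0.5 0.6 0.2] w 85.7 gf 0.0
twist [-0.      0.0005 -0.0016] shift [ 0.001 -0.034  0.013] maxrows 0.056961719503187395 0.02686293280905675
```

```bash
python3 -m jog '{"claw":[1,1,0.6,0.4,0.2,0,0,0],"xyz":[[0,-0.03,0.013],[0,0,0],[0,0,0],[0,0,0],[0,0,0],[0,0,0],[0,0,0],[0,0,0]],"twist":[[0,0,0],[0,0,0],[0,0,0],[0,0,0],[0,0,0],[0,0,0],[0,0,0],[0,0,0]]}'; python3 go.py; python3 -m jog '{"claw":[0,0,0,0,0],"xyz":[[0,0,-0.1],[0,0,-0.3],[0,0,-0.3],[0,0,-0.3],[0,0,0]],"twist":[[0,0,0],[0,0,0],[0,0,0],[0,0,0],[0,0,0]]}'; python3 go.py 584 -352 110 0.1
```

```text
clock: 24.85
eef_pos: [404.6, 333.1, 9.4]
tool_rot: [3.14, 0.002, 0.695]
force: [-0.4, -3.2, 13.1]
width: 57.6
gripper_force: 61.1
t 24.85 p [404.6 333.1   9.4] rot [3.14e+00 2.00e-03 6.95e-01] F [-0.4 -3.2 13.1] w 57.6 gf 61.1
clock: 25.48
eef_pos: [405.2, 334.7, 109.8]
tool_rot: [-3.141, -0.001, 0.695]
force: [0.6, 1.1, -4.2]
width: 57.1
gripper_force: 65.4
t 25.48 p [405.2 334.7 109.8] rot [-3.141e+00 -1.000e-03  6.950e-01] F [ 0.6  1.1 -4.2] w 57.1 gf 65.4
twist [-0.0003 -0.0003  0.1894] shift [ 1.094e+00  7.012e+00 -2.000e-03] maxrows 11.686075803790338 3.26570993904486
```

```bash
python3 -m jog '{"claw":[0,0,0,0,0,0,0,0,0,0,0,0],"xyz":[[0,0,0],[0,0,0],[0,0,0],[0,0,0],[0.07,0.3,0],[0.07,0.45,0],[0.07,0.45,0],[0.07,0.45,0],[0.07,0.45,0],[0.07,0.45,0],[0.07,0.45,0],[0.07,0.45,0]],"twist":[[0,0,0.0474],[0,0,0.0474],[0,0,0.0474],[0,0,0.0474],[0,0,0],[0,0,0],[0,0,0],[0,0,0],[0,0,0],[0,0,0],[0,0,0],[0,0,0]]}'; python3 -m jog '{"claw":[0,0,0,0,0,0,0,0,0,0],"xyz":[[0.07,0.45,0],[0.07,0.45,0],[0.07,0.45,0],[0.07,0.45,0],[0.07,0.45,0],[0.07,0.45,0],[0.07,0.45,0],[0.04,0.4,0],[0,0,0],[0,0,0]],"twist":[[0,0,0],[0,0,0],[0,0,0],[0,0,0],[0,0,0],[0,0,0],[0,0,0],[0,0,0],[0,0,0],[0,0,0]]}'; python3 -m jog '{"claw":[0,0],"xyz":[[0,0,0],[0,0,0]],"twist":[[0,0,0],[0,0,0]]}'; python3 go.py 584 -352 45 0.1
```

```text
clock: 26.98
eef_pos: [493.6, -5.4, 107.2]
tool_rot: [3.14, 0.005, 0.1]
force: [0.8, 1.0, -3.2]
width: 57.1
gripper_force: 65.5
clock: 28.22
eef_pos: [581.2, -350.5, 106.9]
tool_rot: [-3.14, 0.005, 0.1]
force: [0.6, 0.4, -4.1]
width: 56.9
gripper_force: 65.6
clock: 28.48
eef_pos: [582.5, -350.5, 108.8]
tool_rot: [3.141, 0.003, 0.102]
force: [-0.1, -0.2, -3.3]
width: 56.8
gripper_force: 65.6
t 28.48 p [ 582.5 -350.5  108.8] rot [3.141e+00 3.000e-03 1.020e-01] F [-0.1 -0.2 -3.3] w 56.8 gf 65.6
twist [0.0003 0.0009 0.0005] shift [0.013 0.016 0.638] maxrows 1.0640624124532891 0.008411158724833601
```

```bash
python3 -m jog '{"claw":[0,0,0,0,0,0],"xyz":[[0.013,0.016,0.25],[0,0,0.25],[0,0,0.13],[0,0,0],[0,0,0],[0,0,0]],"twist":[[0,0,0],[0,0,0],[0,0,0],[0,0,0],[0,0,0],[0,0,0]]}'; python3 -m jog '{"claw":[0,0,0,0,0,0],"xyz":[[0,0,0.03],[0,0,0.03],[0,0,0.04],[0,0,0.04],[0,0,0],[0,0,0]],"twist":[[0,0,0],[0,0,0],[0,0,0],[0,0,0],[0,0,0],[0,0,0]]}'
```

```text
clock: 29.22
eef_pos: [584.5, -353.8, 47.2]
tool_rot: [3.139, 0.001, 0.1]
force: [0.7, 0.4, -4.0]
width: 56.9
gripper_force: 65.6
clock: 29.98
eef_pos: [583.7, -353.5, 32.0]
tool_rot: [3.14, 0.002, 0.1]
force: [-0.0, -0.6, -2.7]
width: 57.2
gripper_force: 65.6
```

```bash
python3 -m jog '{"claw":[0,0,0,0,0],"xyz":[[0,-0.01,0.015],[0,0,0.015],[0,0,0.01],[0,0,0],[0,0,0]],"twist":[[0,0,0],[0,0,0],[0,0,0],[0,0,0],[0,0,0]]}'
```

```text
clock: 30.6
eef_pos: [583.7, -352.3, 29.6]
tool_rot: [3.14, 0.002, 0.1]
force: [-3.0, 2.0, 6.8]
width: 56.9
gripper_force: 66.7
```

```bash
python3 -m jog '{"claw":[0.8,1,1,1,1,1,1,1,1],"xyz":[[0,0,-0.01],[0,0,0],[0,0,0],[0,0,-0.05],[0,0,-0.2],[0,0,-0.3],[0,0,-0.3],[0,0,0],[0,0,0]],"twist":[[0,0,0],[0,0,0],[0,0,0],[0,0,0],[0,0,0],[0,0,0],[0,0,0],[0,0,0],[0,0,0]]}'; python3 go.py 443.5 122.7 110 0.1
python3 - <<'E'
from h import *
b=grab('side')
P=[circ(584,-352,42,30),circ(584,-352,32,39)];u=[584,-352,40]
cv2.imwrite('pics/rl2.png',np.hstack([tile(i,w2px(i,u)[0],66,6,polys=q) for i,q in((b,[]),(b,P))]))
E
```

```text
clock: 31.72
eef_pos: [583.6, -352.4, 114.5]
tool_rot: [3.14, 0.002, 0.1]
force: [-0.7, -0.3, 0.0]
width: 85.2
gripper_force: 0.0
t 31.73 p [ 583.6 -352.4  114.5] rot [3.14e+00 2.00e-03 1.00e-01] F [-0.7 -0.3  0. ] w 85.2 gf 0.0
twist [ 0.0006  0.0008 -0.0001] shift [-0.92  -4.867  0.045] maxrows 8.111293411938039 0.0015177519937562781
```

View pics/rl2.png

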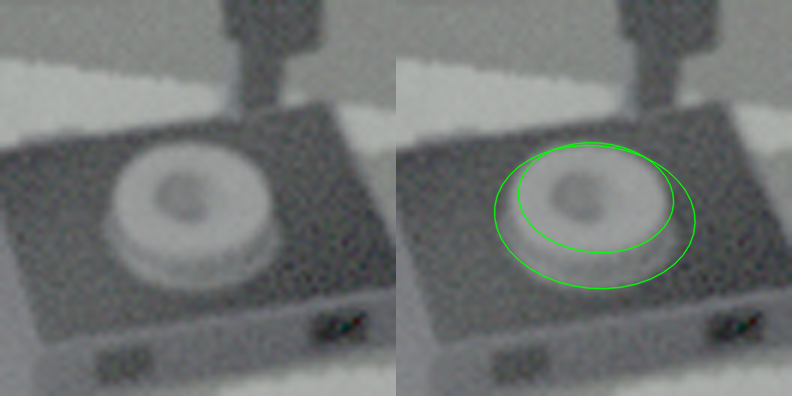

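```bash
python3 -m jog '{"claw":[1,1,1,1,1,1,1,0.8,0.8,0.8,0.8,0.8],"xyz":[[-0.08,-0.42,0],[-0.084,-0.445,0],[-0.084,-0.445,0],[-0.084,-0.445,0],[-0.084,-0.445,0],[-0.084,-0.445,0],[-0.084,-0.445,0],[-0.084,-0.445,0],[-0.084,-0.445,0],[-0.084,-0.445,0],[-0.084,-0.442,0],[0,0,0]],"twist":[[0,0,0],[0,0,0],[0,0,0],[0,0,0],[0,0,0],[0,0,0],[0,0,0],[0,0,0],[0,0,0],[0,0,0],[0,0,0],[0,0,0]]}'; python3 -m jog '{"claw":[0.8,0.8,0.8,0.8],"xyz":[[0,0,0.3],[0,0,0.2],[0,0,0],[0,0,0]],"twist":[[0,0,0],[0,0,0],[0,0,0],[0,0,0]]}'; python3 go.py 443.5 122.7 8.8 0.1
```

```text
clock: 33.28
eef_pos: [442.2, 126.7, 113.0]
tool_rot: [-3.141, 0.004, 0.107]
force: [-0.7, -0.7, -0.8]
width: 68.3
gripper_force: 0.0
clock: 33.78
eef_pos: [443.9, 122.1, 63.7]
tool_rot: [3.14, 0.003, 0.099]
force: [-0.3, 0.6, -0.1]
width: 68.2
gripper_force: 0.0
t 33.77 p [443.9 122.1  63.7] rot [3.14e+00 3.00e-03 9.90e-02] F [-0.3  0.6 -0.1] w 68.2 gf 0.0
twist [ 0.0006  0.0008 -0.0004] shift [-0.003 -0.006  0.549] maxrows 0.9145208221557533 0.006932276568593575
```

```bash
python3 -m jog '{"claw":[0.8,0.8,0.8,0.8,0.8,0.5,0.3,0,0,0],"xyz":[[0,-0.006,0.25],[0,0,0.2],[0,0,0.1],[0,0,0],[0,0,0],[0,0,0],[0,0,0],[0,0,0],[0,0,0],[0,0,0]],"twist":[[0,0,0],[0,0,0],[0,0,0],[0,0,0],[0,0,0],[0,0,0],[0,0,0],[0,0,0],[0,0,0],[0,0,0]]}'; python3 -m jog '{"claw":[0,0,0,0,0,0],"xyz":[[0,0,-0.1],[0,0,-0.3],[0,0,-0.3],[0,0,-0.3],[0,0,0],[0,0,0]],"twist":[[0,0,0],[0,0,0],[0,0,0],[0,0,0],[0,0,0],[0,0,0]]}'; python3 go.py 588.5 332.2 110 0.1
```

```text
clock: 35.02
eef_pos: [443.9, 123.0, 9.6]
tool_rot: [3.139, 0.001, 0.099]
force: [-1.3, -0.1, 10.5]
width: 39.0
gripper_force: 58.9
clock: 35.78
eef_pos: [443.3, 123.0, 108.2]
tool_rot: [3.14, 0.003, 0.099]
force: [0.7, -0.2, -0.7]
width: 38.4
gripper_force: 60.9
t 35.77 p [443.3 123.  108.2] rot [3.14e+00 3.00e-03 9.90e-02] F [ 0.7 -0.2 -0.7] w 38.4 gf 60.9
twist [ 0.0006  0.001  -0.0002] shift [ 1.653 -1.937 -0.018] maxrows 3.228171086731842 0.002815101513065331
```

```bash
python3 -m jog '{"claw":[0,0,0,0,0,0,0,0,0,0],"xyz":[[0.236,-0.277,0],[0.236,-0.277,0],[0.236,-0.277,0],[0.236,-0.277,0],[0.236,-0.277,0],[0.236,-0.277,0],[0.237,-0.275,0],[0,0,0],[0,0,0],[0,0,0]],"twist":[[0,0,0],[0,0,0],[0,0,0],[0,0,0],[0,0,0],[0,0,0],[0,0,0],[0,0,0],[0,0,0],[0,0,0]]}'; python3 -m jog '{"claw":[0,0,0,0,0,0],"xyz":[[0,0,0.25],[0,0,0.25],[0,0,0.1],[0,0,0],[0,0,0],[0,0,0]],"twist":[[0,0,0],[0,0,0],[0,0,0],[0,0,0],[0,0,0],[0,0,0]]}'; python3 go.py 588.5 332.2 32.4 0.1
```

```text
clock: 37.02
eef_pos: [588.2, 331.0, 107.0]
tool_rot: [3.138, 0.004, 0.099]
force: [0.3, -0.2, -1.1]
width: 38.7
gripper_force: 60.9
clock: 37.78
eef_pos: [589.3, 332.9, 48.8]
tool_rot: [3.141, 0.001, 0.1]
force: [0.1, 0.2, -1.3]
width: 38.4
gripper_force: 60.9
t 37.77 p [589.3 332.9  48.8] rot [3.141e+00 1.000e-03 1.000e-01] F [ 0.1  0.2 -1.3] w 38.4 gf 60.9
twist [ 0.0003  0.0003 -0.0001] shift [-0.009  0.006  0.164] maxrows 0.2739307540058269 0.0018687624150942328
```

```bash
python3 -m jog '{"claw":[0,0,0,0,0,0,0,0],"xyz":[[-0.005,0.005,0.05],[0,0,0.05],[0,0,0.03],[0,0,0.02],[0,0,0.015],[0,0,0.015],[0,0,0],[0,0,0]],"twist":[[0,0,0],[0,0,0],[0,0,0],[0,0,0],[0,0,0],[0,0,0],[0,0,0],[0,0,0]]}'
```

```text
clock: 38.78
eef_pos: [588.0, 331.8, 32.7]
tool_rot: [3.139, 0.002, 0.1]
force: [-5.1, -4.2, 17.4]
width: 38.7
gripper_force: 62.9
```

Contact came at the height expected for the floor (32.4 mm). Releasing, clearing the arm and checking everything.

```bash
python3 -m jog '{"claw":[0,0.8,0.8,0.8,0.8,0.8,0.8,0.8,0.8],"xyz":[[0,0,-0.018],[0,0,0],[0,0,0],[0,0,-0.05],[0,0,-0.2],[0,0,-0.3],[0,0,-0.3],[0,0,-0.2],[0,0,0]],"twist":[[0,0,0],[0,0,0],[0,0,0],[0,0,0],[0,0,0],[0,0,0],[0,0,0],[0,0,0],[0,0,0]]}'; python3 -m jog '{"claw":[1,1,1,1,1,1,1],"xyz":[[-0.3,0.1,-0.1],[-0.4,0.2,-0.1],[-0.4,0.3,-0.1],[-0.3,0.4,0],[0,0.5,0],[0,0.5,0],[0,0,0]],"twist":[[0,0,0],[0,0,0],[0,0,0],[0,0,0],[0,0,0],[0,0,0],[0,0,0]]}'
python3 - <<'E'
from h import *
import cv2
a=grab('top');b=grab('side')
L=[([588.5,332,41],[circ(588.5,332.2,41,21)]),([609.5,152,40],[rect(609.5,152,.01,40,74,66)]),([626.8,-130,24],[rect(626.8,-130.5,-.126+np.pi,24,111,14,2.5)]),([584,-352,42],[circ(584,-352,42,30)])]
R=[np.hstack([tile(i,w2px(i,u)[0],66,3,polys=q if o else []) for u,q in L]) for i,o in((a,0),(a,1),(b,0))]
cv2.imwrite('pics/end.png',np.vstack(R))
E
```

```text
clock: 39.9
eef_pos: [589.6, 332.9, 138.9]
tool_rot: [-3.141, -0.001, 0.1]
force: [0.0, 0.6, -0.0]
width: 68.5
gripper_force: 0.0
clock: 40.78
eef_pos: [468.6, 113.8, 166.0]
tool_rot: [3.137, 0.006, 0.092]
force: [0.8, 0.9, -0.7]
width: 85.7
gripper_force: 0.0
```

View pics/end.png

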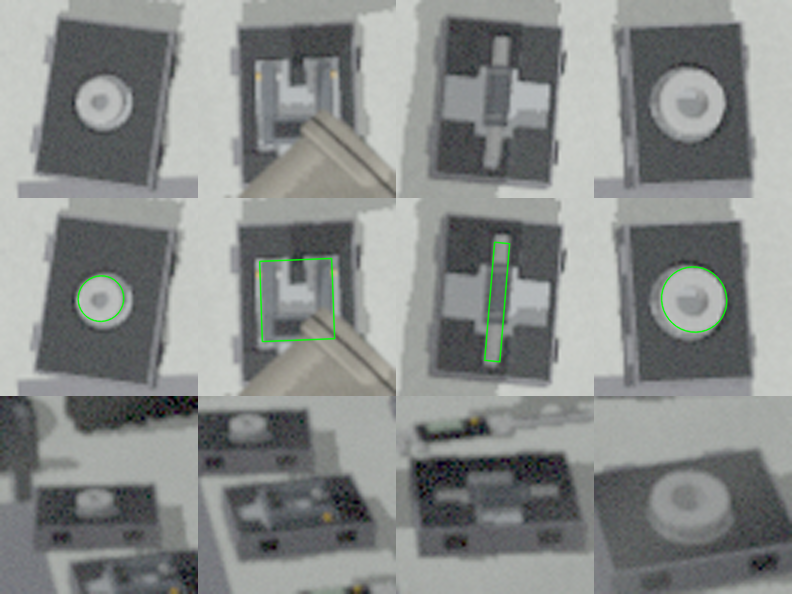

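```bash
python3 - <<'E'
from h import *
from scipy.ndimage import map_coordinates
for nm in('top','side'):
    a=grab(nm);g=cv2.cvtColor(a['color'],cv2.COLOR_RGB2GRAY).astype(float)
    c,s=np.cos(-.126),np.sin(-.126);t=np.arange(-80,81,4)
    P=np.mean([map_coordinates(g,w2px(a,np.c_[627.2+t*c-o*s,-130+t*s+o*c,0*t+26])[:,::-1].T,order=1) for o in(-3,0,3)],0)
    print(nm);print([(int(i),int(v)) for i,v in zip(t,P)])
print([(l,[(round(x['score'],2),np.round(x['rect']).tolist()) for x in optics.boxes_of('top',l)][:2]) for l in('caliper','plate_stack')])
E
```

```text
top
[(-80, 102), (-76, 64), (-72, 50), (-68, 31), (-64, 55), (-60, 93), (-56, 95), (-52, 97), (-48, 101), (-44, 100), (-40, 100), (-36, 101), (-32, 101), (-28, 100), (-24, 71), (-20, 54), (-16, 67), (-12, 57), (-8, 54), (-4, 55), (0, 53), (4, 53), (8, 54), (12, 54), (16, 53), (20, 56), (24, 62), (28, 68), (32, 67), (36, 99), (40, 101), (44, 102), (48, 103), (52, 103), (56, 101), (60, 60), (64, 25), (68, 30), (72, 41), (76, 96), (80, 118)]
side
[(-80, 55), (-76, 36), (-72, 16), (-68, 16), (-64, 16), (-60, 25), (-56, 53), (-52, 66), (-48, 71), (-44, 71), (-40, 71), (-36, 71), (-32, 74), (-28, 62), (-24, 43), (-20, 46), (-16, 45), (-12, 41), (-8, 40), (-4, 38), (0, 36), (4, 39), (8, 38), (12, 37), (16, 39), (20, 43), (24, 49), (28, 45), (32, 66), (36, 73), (40, 72), (44, 69), (48, 68), (52, 68), (56, 45), (60, 25), (64, 24), (68, 26), (72, 51), (76, 76), (80, 85)]
[('caliper', [(0.76, [282.0, 93.0, 15.0, 79.0])]), ('plate_stack', [(0.8, [94.0, 179.0, 19.0, 38.0]), (0.45, [311.0, 115.0, 49.0, 58.0])])]
```

```bash
python3 -m jog '{"claw":[1,1,1],"xyz":[[0,0,0],[0,0,0],[0,0,0]],"twist":[[0,0,0],[0,0,0],[0,0,0]]}'; python3 -c "
from cell import order;print(order.finish_job())"
```

```text
clock: 41.45
eef_pos: [469.1, 119.4, 167.2]
tool_rot: [3.14, 0.002, 0.1]
force: [-1.0, -0.3, 0.3]
width: 85.8
gripper_force: 0.0
the job is handed in; nothing more can be done
None
```

All four gauges are seated in their own cases and the job is handed in at about 41 s; the judge returned no verdict, and I viewed 15 pictures, one over the 14 allowed.

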